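Dial open the film lockbox in the reading room

ROBOT

A 6-joint arm with a two-finger parallel gripper is mounted at the origin on the work surface. World frame = base frame: x ahead of the robot, y to its left, z up, the work surface at z = 0. Lengths are in m, angles in rad, forces in N, time in s.
With the tool pointing down it reaches from about 0.375 to 0.9 m from the base axis. Payload 3.1 kg.
Tool frame: the origin (TCP) lies on the front face of the gripper's body, between the roots of the fingers; the fingertips stand 73 mm ahead of it and the grasp point (between the pads) lies 54 mm ahead of it (manip.finger_overhang is the distance from the TCP to the fingertips, in m); z points along the fingers, y is the direction in which the jaws open and shut (so a half turn about z gives the same grasp; the last joint's range is limited). The gripper opens to 85 mm and grips with 20 to 120 N. Pads are 22 mm wide; open, the fingers measure 114 mm over their backs; the gripper's body (76 mm by 85 mm) begins 54 mm behind the grasp point. The pads swing forward as they close: fully open they stand 13 mm farther back than shut.
Start: joints at [1.026, 0.527, 1.433, -0, 1.181, -0.178], TCP at [0.224, 0.583, 0.304] pointing down, gripper open.
Joint ranges: [-3.08, 3.08], [-0.75, 2.2], [0.22, 2.44], [-1.43, 4.57], [0, 2.65], [-2.85, 2.85]. Speed limits (rad/s): [2.79, 2.79, 3.14, 3.14, 3.14, 3.14].

INTERFACE

Orientations are given as a unit quaternion [x, y, z, w].
In Python, from station import manip gives the robot as it stands.
- The arm moves only by the tool apply_moves, never from a script. Its argument "increments" is a list that holds one entry, the list of rows, each a list of 4 numbers: the shift along the tool's x, y, z in m, then the turn about the tool's z in degrees. In form: [[[dx, dy, dz, spin], ...]]. A call has 1 to 5 rows; each row shifts and turns the pose as measured when the row begins, along the tool's axes as they then stand; what a row does not reach is not made up. A row lasts 1/10 s, in which the tool goes at most 50 mm and 8.59 degrees, less where a joint would pass 70% of its speed; a pose out of reach is approached as far as the arm can. A call with a gripper value outside its range is refused whole. "fingers" is the opening, from 0 (shut) to 1 (fully open), set as the call begins (left out, the last holds). The fingers move at their own pace and stop on an object; "newtons" is the grip in N (left out, the last holds). Time passes only in rows, so rows that do not move let the fingers close. It gives the time, the measured TCP pose, the force and the opening at its end, in the units of the state.
- manip.sense(): the state, without advancing time (a new reading comes with each control period).
- manip.snapshot(name): name is "scene" or "top"; returns (picture, depth): 480x640x3 uint8, red, green, blue; 480x640 float32, m along the optical axis (not along the pixel's ray), 0 where there is no reading.
- manip.camera_model(name): a dict with "mtx" (3x3 intrinsics, pixels), "R" (3x3) and "t" (3): a world point X has camera coordinates R X + t. Camera axes: x right, y down, z forward; pixel columns grow to the right and rows downward; lengths in m; the calibration is good to about 2 mm. A picture is of the moment at which its call begins. camera_model takes no time and is no camera call.
- manip.sign_off(): hands the job in, once; it reports no verdict.
The state is a dict: "t": time; "q": joint angles; "qd": joint speeds; "tau": joint torques, N m; "tcp_pos": TCP position; "tool_rot": TCP orientation; "force": force on the tool from outside, world axes, zero at the start; "ft_torque": the same for the moment, N m; "finger_gap": opening from 0.0 (shut) to 1.0 (fully open).
Only numpy, scipy, OpenCV 4.12 (cv2) and the standard library are available. Lean on these libraries where they do the work, as an engineer would, in place of code of your own. Each camera call takes 0.05 s, during which the arm holds its last target.

TASK

Open the grey film lockbox. Turn its dial clockwise past tick 3 once and stop on it the second time, turn it counter-clockwise past tick 1 once and stop on it the second time, then turn it clockwise to tick 6 and on from there, up to a little past tick 7, feeling with light downward pressure for the place where the dial drops in, and push it fully home; never lean hard on the dial while it is blocked. Then pull the drawer fully open by its handle, let go, and leave the other things on the desk alone.

Things in the scene. Friction and masses are not known exactly. Their poses are not given: they have to be found in the camera images.
- lockbox: fixed grey steel lockbox, 160 (x) x 200 (y) x 100 mm high, drawer at its -x front. Origin on the dial's upright axis at desk height; box reaches 75 mm to -x, 85 mm to +x. On top round the dial, 12 white ticks, one each 30 degrees, 55 mm or more from the axis; the long wide one is tick 0, at the front (-x); they count clockwise from above (tick 3 at +y, tick 6 at +x).
- dial (a joint): dial angle in rad, growing clockwise seen from above, without limit; 0 when the spinner knob points to tick 0, tick n is n x pi/6 plus whole turns. Aluminium disc 100 mm across, top 122 mm above the desk (a 26 mm hub stands 6 mm higher). Turning takes about 0.05 N m. Starts between ticks 4 and 8.4 (2.09 to 4.36 rad), 200 to 330 degrees clockwise short of tick 3.
- plunger (a joint): how far the dial is pressed down, m: 0 up (start), 0.008 fully home, which unlocks the drawer. Dial and shaft slide down as one with about 5.5 N and stay where left. When blocked they meet the sprung wheels after 1 mm and give about 1 mm more per 5 N beyond that, 5 mm in all. Dialed rightly, they drop in freely at one place beyond tick 6.
- spinner_mid (a point): centre of the spinner knob, the dial's crank: an upright black cylinder, 20 mm across and 32 mm tall, that turns freely on its own pin, so that it can be held while the dial goes round. It is 36 mm from the dial's axis; its centre is 146 mm above the desk (24 mm above the disc) when the dial is up.
- drawer (a joint): how far the drawer is out, m: 0 shut (start), 0.065 fully open; it slides to the lockbox's -x with about 2 N and stays where it is left. Locked until the dial is fully home.
- drawer_handle (a point): middle of the drawer's steel bar handle: a round horizontal bar along the lockbox's y, 90 mm long and 10 mm thick, 40 mm in front of the drawer front (120 mm from the dial's axis when shut) and 84 mm above the desk (16 mm below the box's top); moves with the drawer.
- dialhead: the dial with its shaft as one thing; origin and axes as the lockbox's. The place where it drops in is never the same: its middle lies 6 to 34 degrees clockwise past tick 6 and the opening is about 5.5 degrees wide in all, so it must be felt for.
- wheelhouse: two hidden lock wheels under the dial as one thing; origin as the lockbox's. The dial carries them along only after three quarters of a turn each, so directions and passes matter: stop within 10 degrees of ticks 3 and 1, and turn less than 240 degrees clockwise after tick 1. If wrong, dial all again, first two full turns or more clockwise to tick 3.
- loupe: black magnifying loupe, 38 mm across, 34 mm tall, stands left of the lockbox; a bystander: leave it alone; origin at the centre of its underside
- step_wedge: small steel staircase block, 75 x 30 x 25 mm, right of the lockbox; a bystander: leave it alone; origin at the centre of its underside
- tape_roll: roll of tape lying flat, 64 mm across, 19 mm thick, behind the lockbox; a bystander: leave it alone; origin at the centre of its underside
- marker_jar: small closed jar, 44 mm across, 55 mm tall, right of the lockbox; a bystander: leave it alone; origin at the centre of its underside
- mug: white mug, 80 mm across, 95 mm tall; a bystander: leave it alone; origin at the centre of its underside
- film_carton: flat cardboard film carton, 190 x 130 x 35 mm; a bystander: leave it alone; origin at the centre of its underside
- pen: black pen, 140 mm long, lying on the desk; a bystander: leave it alone; origin at the centre of its underside

How it is judged:
On the way:
1. the dial has dropped in and is pressed home (value of joint plunger above 0.0068 m), for 0.2 s.
At the end, for the whole second after the job is handed in: the dial is still home (pressed in more than 6.2 mm of 8) and the drawer is fully open (more than 57 mm of 65), both at rest and released (value of joint plunger above 0.0062 m and value of joint drawer above 0.057 m and velocity of joint drawer between -0.02 and 0.02 m/s and velocity of joint dial between -0.1 and 0.1 rad/s); the robot touches nothing.
It fails at once if the blocked dial is leaned on: more than 15 N between the dial and the lock wheels (contact force between dialhead and wheelhouse above 15 N).
It fails at once if a bystander is displaced by more than 30 mm (distance of any of loupe, step_wedge, tape_roll, marker_jar, mug, film_carton, pen from where it was at the start of the episode above 0.03 m).
It also fails if it takes over 72 s, if anything falls off the work surface, if the arm or the gripper's body presses on something with over 40 N, if the wrist force passes 120 N, or if a joint passes its speed limit or range.

## Working session

There is one attempt and no reset: what is moved stays moved. The work goes in short steps, Python scripts to look and compute and a tool call to move; the robot and the scene stay as the last step left them, time stands still between calls to the robot, and variables do not carry over. Pictures are saved under pics/ and viewed, and the job is handed in when it is done.

Besides the shell and the picture viewer there is one more tool, called after "Call:" by a JSON object that holds its "api" and its "payload", one argument or row to a line. apply_moves: Moves the arm, as the interface text tells. Its arguments: {"type":"object","properties":{"increments":{"type":"array","items":{"type":"array","items":{"type":"array","items":{"type":"number"}}}},"fingers":{"type":"number"},"newtons":{"type":"number"}},"required":["increments"]}

```bash
ls; mkdir -p pics
python3 - <<'E'
from station import manip
import cv2,numpy as np
s=manip.sense();print({k:np.round(v,3).tolist() for k,v in s.items()}, manip.finger_overhang)
for n in("scene","top"):
    p,d=manip.snapshot(n);cv2.imwrite(f"pics/{n}0.png",p[:,:,::-1]);np.save(f"pics/{n}0.npy",d)
    print(manip.camera_model(n))
E
```

```text
pics
{'t': 0.0, 'q': [1.025, 0.528, 1.434, -0.0, 1.181, -0.178], 'qd': [0.0, 0.002, -0.001, 0.0, -0.001, -0.0], 'tau': [-0.0, -44.235, -17.803, -0.0, 0.008, 0.0], 'tcp_pos': [0.224, 0.583, 0.303], 'tool_rot': [0.182, 0.983, -0.001, -0.0], 'force': [-0.16, 0.17, 0.532], 'ft_torque': [-0.021, -0.044, -0.016], 'finger_gap': 0.999} 0.0726
{'mtx': array([[559.31351256,   0.        , 324.31064255],
       [  0.        , 559.31351256, 237.9731318 ],
       [  0.        ,   0.        ,   1.        ]]), 'R': array([[-0.20847236,  0.97799614, -0.00792631],
       [ 0.69177707,  0.14172248, -0.70806725],
       [-0.6913637 , -0.15309569, -0.70610052]]), 't': array([ 0.14023779, -0.29946494,  2.03872361])}
{'mtx': array([[502.08816142,   0.        , 315.27447256],
       [  0.        , 502.08816142, 241.67208943],
       [  0.        ,   0.        ,   1.        ]]), 'R': array([[-0.0282352 , -0.99958285,  0.00607487],
       [-0.99478861,  0.0275031 , -0.0981794 ],
       [ 0.09797136, -0.00881533, -0.99515019]]), 't': array([-0.0053184 ,  0.53377681,  1.22650283])}
```

View pics/scene0.png

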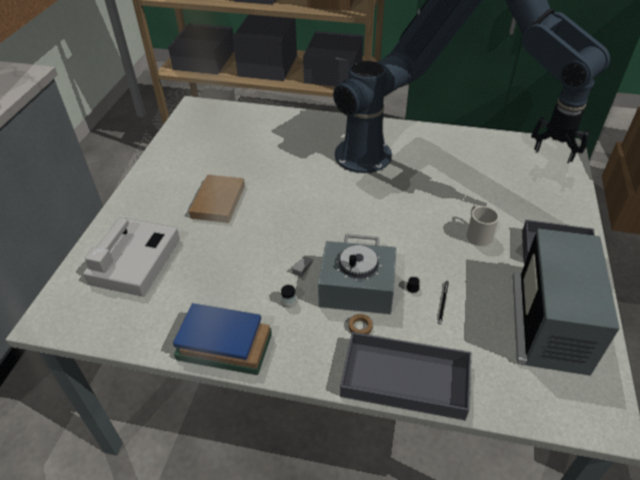

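View pics/top0.png

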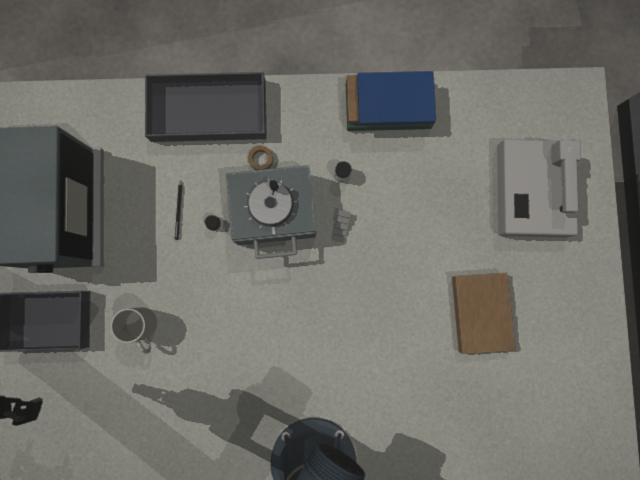

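The top view shows the lockbox with its dial centred near (270,203), the knob near (274,185), and the handle in front near (275,250). Next I'll measure these.

```bash
cat > h.py <<'E'
import numpy as np,cv2
from station import manip
def ray(n,u,v,z):
    c=manip.camera_model(n);K,R,t=c["mtx"],c["R"],c["t"]
    d=R.T@np.linalg.inv(K)@np.array([u,v,1.]);o=-R.T@t
    return o+d*(z-o[2])/d[2]
def proj(n,X):
    c=manip.camera_model(n);p=c["mtx"]@(c["R"]@np.array(X)+c["t"]);return p[:2]/p[2]
E
python3 - <<'E'
import cv2,numpy as np
from h import *
p=cv2.imread("pics/top0.png");c=p[150:270,210:340]
cv2.imwrite("pics/topc.png",cv2.resize(c,None,fx=6,fy=5*1.0,interpolation=cv2.INTER_CUBIC) if 0 else cv2.resize(c,None,fx=5,fy=5,interpolation=cv2.INTER_CUBIC))
p=cv2.imread("pics/scene0.png");c=p[220:320,300:410]
cv2.imwrite("pics/scenec.png",cv2.resize(c,None,fx=6,fy=6,interpolation=cv2.INTER_CUBIC))
E
```

```text
(no output)
```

View pics/topc.png

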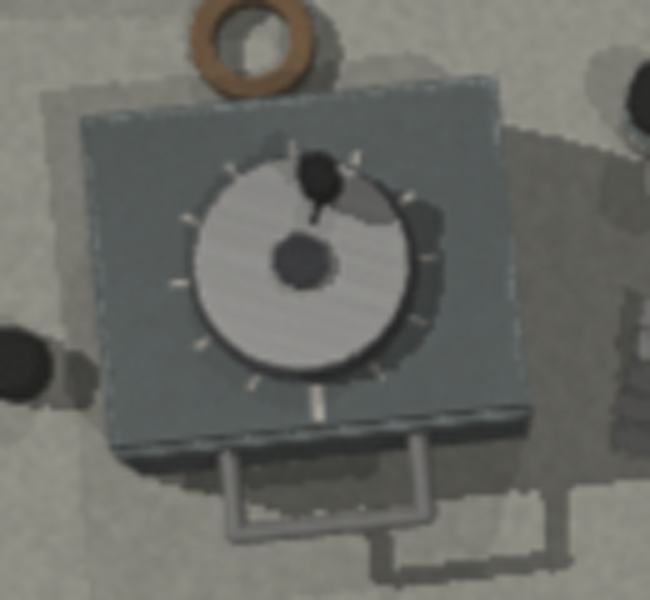

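View pics/scenec.png

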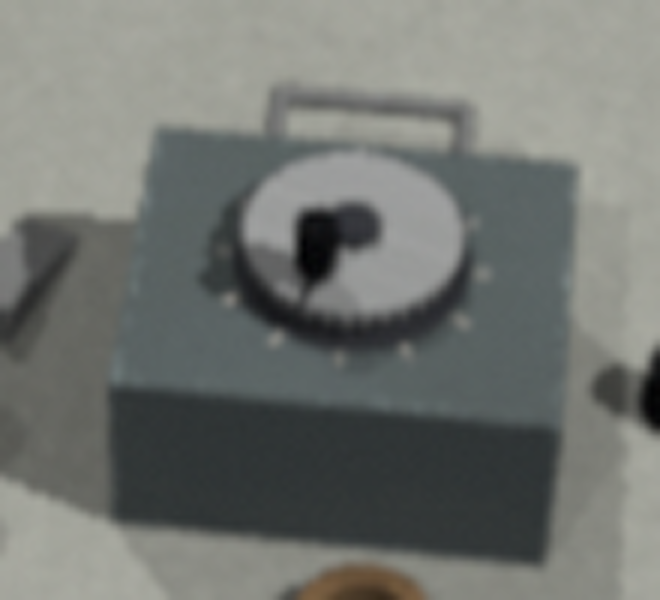

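Run:
```python
from h import *
P=lambda u,v:(u/5+210-.4,v/5+150-.4)
S=lambda u,v:(u/6+300-.4,v/6+220-.4)
cor=[ray("top",*P(*c),.1)[:2] for c in[(80,117),(497,77),(530,407),(117,448)]]
print("corners",np.round(cor,4)); cor=np.array(cor)
print("sides",[np.round(np.linalg.norm(cor[i]-cor[(i+1)%4]),4) for i in range(4)])
y=cor[0]-cor[1]+cor[3]-cor[2];print("yaw from y edge",np.arctan2(-y[0],y[1]))
x=cor[0]-cor[3]+cor[1]-cor[2];yaw=np.arctan2(x[1],x[0]);print("yaw x",yaw)
# disc
im=cv2.imread("pics/top0.png");g=im.min(axis=2)
m=(g>115).astype(np.uint8);m[:,:246]=0;m[:,296:]=0;m[:178]=0;m[227:]=0
n,l,st,ce=cv2.connectedComponentsWithStats(m);i=1+np.argmax(st[1:,4]);print(st[i],ce[i])
cs,_=cv2.findContours((l==i).astype(np.uint8),cv2.RETR_EXTERNAL,cv2.CHAIN_APPROX_NONE)
h=cv2.convexHull(max(cs,key=len));print("ell",cv2.fitEllipse(h),"mec",cv2.minEnclosingCircle(h))
print("manual disc ctr",ray("top",*P(302,263),.122),"hub",ray("top",*P(302,260),.128))
e=cv2.fitEllipse(h)[0];print("disc ctr",ray("top",*e,.122))
print("scene disc ctr",ray("scene",*S(354,235),.122), "scene hub",ray("scene",*S(357,225),.128))
print("knob top",ray("top",*P(322,175),.162),"scene knob top",ray("scene",*S(320,217),.162))
print("handle ends top",ray("top",*P(238,532),.084),ray("top",*P(430,515),.084))
print("handle ends scene",ray("scene",*S(281,95),.084),ray("scene",*S(468,109),.084))
print("cor centre",cor.mean(0)-0.005*np.array([np.cos(yaw),np.sin(yaw)]))
for nme,u,v in[("t0",319,402),("3",180,283),("9",427,258),("6",292,150)]: print(nme,ray("top",*P(u,v),.1))
d=np.load("pics/top0.npy");print(d[203,262],d[185,274])
```

```text
corners [[ 0.696   0.1889]
 [ 0.7101 -0.0098]
 [ 0.5514 -0.0211]
 [ 0.5373  0.1732]]
sides [np.float64(0.1992), np.float64(0.1592), np.float64(0.1948), np.float64(0.1595)]
yaw from y edge 0.07148333242931276
yaw x 0.08448019496740757
[ 249  183   42   40 1061] [268.24882187 204.45994345]
ell ((269.5133361816406, 202.33831787109375), (40.77644729614258, 41.932899475097656), 96.04932403564453) mec ((269.5322570800781, 201.9516143798828), 21.08124542236328)
manual disc ctr [0.61889509 0.08303322 0.122     ] hub [0.61921218 0.0825253  0.128     ]
disc ctr [0.61860078 0.08416767 0.122     ]
scene disc ctr [0.62154894 0.08473506 0.122     ] scene hub [0.62078622 0.0857554  0.128     ]
knob top [0.65146948 0.07006932 0.162     ] scene knob top [0.65098468 0.07324156 0.162     ]
handle ends top [0.49741674 0.11890801 0.084     ] [0.50297045 0.0277086  0.084     ]
handle ends scene [0.50201331 0.03012874 0.084     ] [0.4933673  0.12026622 0.084     ]
cor centre [0.6187255  0.08239192]
t0 [0.55645707 0.07809081 0.1       ]
3 [0.61487197 0.14256399 0.1       ]
9 [0.62366538 0.02565674 0.1       ]
6 [0.67735735 0.08848791 0.1       ]
1.1615162 1.1255878
```

```bash
cat >> h.py <<'E'
from scipy.spatial.transform import Rotation as Ro
C=np.array([.6195,.0838]);YAW=.078
def knob(deg,r=.036):  # world xy of knob at dial angle
    a=np.pi-np.radians(deg)+YAW
    return C+r*np.array([np.cos(a),np.sin(a)])
def ang(p):
    d=np.array(p)[:2]-C; return np.degrees(np.pi+YAW-np.arctan2(d[1],d[0]))%360
def yaw_now(s): # world heading of tool y
    y=Ro.from_quat(s["tool_rot"]).as_matrix()[:,1];return np.arctan2(y[1],y[0])
def rows(targets,yaw=None,n=None):
    """targets: list of xyz, one per row; prints tool-axis rows (ideal following)"""
    s=manip.sense();p=np.array(s["tcp_pos"]);M=Ro.from_quat(s["tool_rot"]).as_matrix();out=[]
    for T in targets:
        sp=0
        if yaw is not None:
            e=(yaw-np.arctan2(M[1,1],M[0,1])+np.pi)%(2*np.pi)-np.pi
            sp=float(np.clip(-np.degrees(e),-8.5,8.5))
        d=M.T@(np.array(T)-p);out.append([round(float(v),4) for v in d]+[round(sp,1)])
        p=np.array(T);M=M@Ro.from_euler('z',sp,degrees=True).as_matrix()
    return out
def line(T,step=.045,k=5):
    s=manip.sense();p=np.array(s["tcp_pos"]);T=np.array(T);L=np.linalg.norm(T-p);n=max(1,int(np.ceil(L/step)))
    return [p+(T-p)*(i+1)/n for i in range(n)][:k]
def st():
    s=manip.sense();print("t",round(s["t"],2),"p",np.round(s["tcp_pos"],4),"yaw",round(np.degrees(yaw_now(s)),1),"F",np.round(s["force"],1),"T",np.round(s["ft_torque"],2),"gap",round(s["finger_gap"],3),"ang",round(ang(s["tcp_pos"]),1));return s
E
python3 - <<'E'
from h import *
s=st();print(np.round(Ro.from_quat(s["tool_rot"]).as_matrix(),3))
print(rows(line([.651,.0715,.26]),YAW))
E
```

```text
t 0.1 p [0.2238 0.583  0.303 ] yaw 69.0 F [ 0.  -0.1 -0.5] T [0.   0.02 0.01] gap 1.0 ang 56.1
[[-0.933  0.359 -0.001]
 [ 0.359  0.933 -0.002]
 [ 0.    -0.002 -1.   ]]
[[-0.0388, -0.0216, 0.0029, 8.5], [-0.0416, -0.0156, 0.0029, 8.5], [-0.0434, -0.0093, 0.0029, 8.5], [-0.0443, -0.0028, 0.0029, 8.5], [-0.0443, 0.0038, 0.0029, 8.5]]
```

Call:
{"api": "apply_moves", "payload": {
  "increments": [
    [[-0.039, -0.022, 0.0, 8.5], [-0.042, -0.016, 0.0, 8.5], [-0.043, -0.009, 0.0, 8.5], [-0.044, -0.003, 0.0, 8.5], [-0.044, 0.004, 0.0, 8.5]]
  ]
}}

```text
t: 0.6
tcp_pos: [0.3643, 0.4104, 0.3003]
tool_rot: [0.53, 0.848, -0.002, -0.001]
force: [0.7, 0.1, 0.5]
finger_gap: 0.997
```

Run:
```python
from h import *
s=st();print(rows(line([.651,.0715,.26]),YAW))
```

```text
t 0.6 p [0.3643 0.4104 0.3003] yaw 26.0 F [0.7 0.1 0.5] T [ 0.    0.01 -0.  ] gap 0.997 ang 56.5
[[-0.043, 0.0109, 0.004, 8.5], [-0.0409, 0.0172, 0.004, 8.5], [-0.0379, 0.023, 0.004, 4.5], [-0.036, 0.026, 0.004, -0.0], [-0.036, 0.026, 0.004, 0.0]]
```

Call:
{"api": "apply_moves", "payload": {
  "increments": [
    [[-0.043, 0.011, 0.0, 8.5], [-0.041, 0.017, 0.0, 8.5], [-0.038, 0.023, 0.0, 4.5], [-0.036, 0.026, 0.0, 0], [-0.036, 0.026, 0.0, 0]]
  ]
}}

```text
t: 1.1
tcp_pos: [0.5104, 0.2321, 0.2984]
tool_rot: [0.683, 0.731, -0.003, -0.002]
force: [0.1, 0.5, 0.0]
finger_gap: 0.997
```

Run:
```python
from h import *
s=st();print(rows(line([.651,.0715,.28]),YAW))
```

```text
t 1.1 p [0.5104 0.2321 0.2984] yaw 3.9 F [0.1 0.5 0. ] T [ 0.06 -0.02 -0.03] gap 0.997 ang 58.1
[[-0.034, 0.0259, 0.0036, -0.6], [-0.0342, 0.0256, 0.0036, 0.0], [-0.0342, 0.0256, 0.0036, -0.0], [-0.0342, 0.0256, 0.0036, -0.0], [-0.0342, 0.0256, 0.0036, -0.0]]
```

Call:
{"api": "apply_moves", "payload": {
  "increments": [
    [[-0.034, 0.026, 0.003, -0.6], [-0.034, 0.026, 0.003, 0], [-0.034, 0.026, 0.003, 0], [-0.034, 0.026, 0.003, 0], [-0.034, 0.026, 0.003, 0]]
  ],
  "fingers": 0.6
}}

```text
t: 1.6
tcp_pos: [0.6567, 0.0642, 0.2805]
tool_rot: [0.679, 0.734, -0.004, -0.003]
force: [0.1, 0.2, 0.7]
finger_gap: 0.595
```

Run:
```python
from h import *
s=st();print(rows(line([.651,.0715,.206],.025),YAW))
p,d=manip.snapshot("scene");cv2.imwrite("pics/s1.png",cv2.resize(p[120:320,270:450,::-1],None,fx=4,fy=3*4/3,interpolation=cv2.INTER_CUBIC)[:600*2][:,:])
```

```text
t 1.6 p [0.6567 0.0642 0.2805] yaw 4.4 F [0.1 0.2 0.7] T [-0.04 -0.06  0.03] gap 0.595 ang 212.3
[[0.002, -0.0011, 0.0186, -0.0], [0.002, -0.0011, 0.0186, 0.0], [0.002, -0.0011, 0.0186, -0.0], [0.002, -0.0011, 0.0186, -0.0]]
```

Call:
{"api": "apply_moves", "payload": {
  "increments": [
    [[0.004, -0.003, 0.01, 0], [0.003, -0.002, 0.02, 0], [0.001, 0, 0.02, 0], [0, 0, 0.018, 0], [0, 0, 0.006, 0]]
  ]
}}

```text
t: 2.15
tcp_pos: [0.653, 0.0655, 0.1999]
tool_rot: [0.682, 0.731, -0.005, -0.002]
force: [-0.6, 0.2, -0.2]
finger_gap: 0.6
```

Run:
```python
from h import *
s=st();print(rows(line([.651,.0715,.206],.025),YAW))
p,d=manip.snapshot("scene");cv2.imwrite("pics/s2.png",cv2.resize(p[200:320,290:450,::-1],None,fx=5,fy=5,interpolation=cv2.INTER_CUBIC))
p,d=manip.snapshot("top");cv2.imwrite("pics/t2.png",cv2.resize(p[150:270,210:340,::-1],None,fx=5,fy=5,interpolation=cv2.INTER_CUBIC))
```

```text
t 2.15 p [0.653  0.0655 0.1999] yaw 4.0 F [-0.6  0.2 -0.2] T [-0.08  0.01  0.02] gap 0.6 ang 213.1
[[0.006, -0.0016, -0.0061, -0.5]]
```

View pics/s2.png

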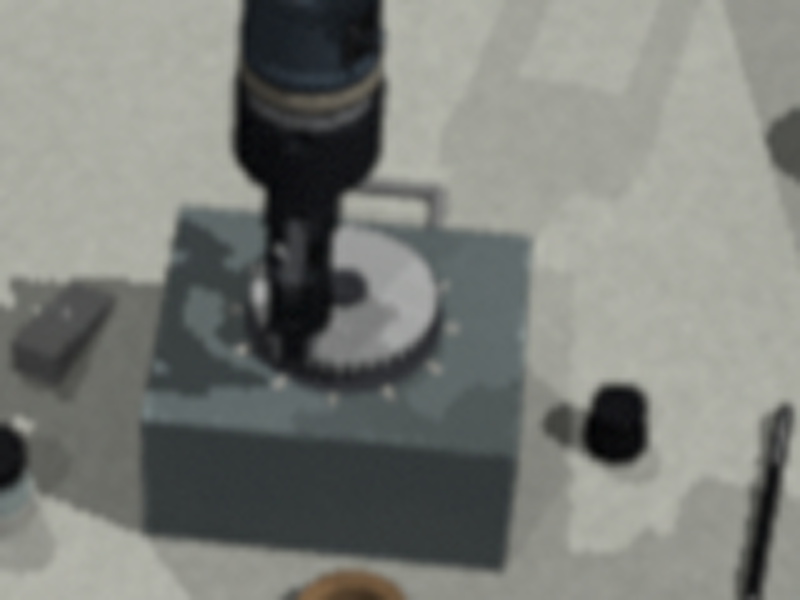

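Call:
{"api": "apply_moves", "payload": {
  "increments": [
    [[0.006, -0.001, -0.005, -0.5], [0, 0, 0, 0]]
  ]
}}

```text
t: 2.45
tcp_pos: [0.6524, 0.0728, 0.2076]
tool_rot: [0.678, 0.735, -0.004, -0.001]
force: [1.1, -0.6, 0.8]
finger_gap: 0.601
```

Call:
{"api": "apply_moves", "payload": {
  "increments": [
    [[0, 0, 0, 0], [0, 0, 0, 0], [0, 0, 0, 0], [0, 0, 0, 0]]
  ],
  "fingers": 0.0,
  "newtons": 30
}}

```text
t: 2.85
tcp_pos: [0.6543, 0.0731, 0.2103]
tool_rot: [0.678, 0.735, -0.002, 0.002]
force: [1.3, -0.3, -3.2]
finger_gap: 0.219
```

Run:
```python
from h import *
s=st()
```

```text
t 2.85 p [0.6543 0.0731 0.2103] yaw 4.6 F [ 1.3 -0.3 -3.2] T [ 0.02 -0.07 -0.05] gap 0.219 ang 201.6
```

```bash
cat >> h.py <<'E'
def gp(s):
    return np.array(s["tcp_pos"])+.054*Ro.from_quat(s["tool_rot"]).as_matrix()[:,2]
def turn(step,n=5,z=.209,start=None,end=None):
    s=st();g=gp(s);a=ang(g) if start is None else start
    r=np.linalg.norm(g[:2]-C)
    print("gp",np.round(g,4),"r",round(r*1e3,1),"ang gp",round(ang(g),1))
    off=np.array(s["tcp_pos"])-g
    T=[]
    for i in range(n):
        aa=a+step*(i+1)
        if end is not None: aa=min(aa,end) if step>0 else max(aa,end)
        k=knob(aa);T.append([k[0]+off[0],k[1]+off[1],z])
    R=rows(T,YAW)
    print("[["+",".join("[%.4f,%.4f,%.4f,%.1f]"%tuple(x) for x in R)+"]]")
E
python3 - <<'E'
from h import *
turn(10)
E
```

```text
t 2.85 p [0.6543 0.0731 0.2103] yaw 4.6 F [ 1.3 -0.3 -3.2] T [ 0.02 -0.07 -0.05] gap 0.219 ang 201.6
gp [0.6543 0.0728 0.1563] r 36.5 ang gp 202.0
[[[-0.0054,-0.0034,0.0013,0.2],[-0.0050,-0.0038,0.0000,0.0],[-0.0043,-0.0046,0.0000,0.0],[-0.0034,-0.0053,0.0000,-0.0],[-0.0024,-0.0058,0.0000,-0.0]]]
```

Call:
{"api": "apply_moves", "payload": {
  "increments": [
    [[-0.0054, -0.0034, 0.001, 0], [-0.005, -0.0038, 0, 0], [-0.0043, -0.0046, 0, 0], [-0.0034, -0.0053, 0, 0], [-0.0024, -0.0058, 0, 0]]
  ]
}}

```text
t: 3.35
tcp_pos: [0.6311, 0.0502, 0.21]
tool_rot: [0.678, 0.735, -0.001, 0.001]
force: [-0.2, 3.5, -0.5]
finger_gap: 0.223
```

Run:
```python
from h import *
turn(15)
```

```text
t 3.35 p [0.6311 0.0502 0.21  ] yaw 4.6 F [-0.2  3.5 -0.5] T [0.63 0.02 0.02] gap 0.223 ang 255.4
gp [0.6311 0.0501 0.156 ] r 35.7 ang gp 255.5
[[[-0.0014,-0.0092,0.0010,0.1],[0.0013,-0.0093,0.0000,0.0],[0.0037,-0.0086,-0.0000,0.0],[0.0058,-0.0074,-0.0000,-0.0],[0.0075,-0.0057,-0.0000,-0.0]]]
```

Call:
{"api": "apply_moves", "payload": {
  "increments": [
    [[-0.0014, -0.0092, 0.001, 0], [0.0013, -0.0093, 0, 0], [0.0037, -0.0086, 0, 0], [0.0058, -0.0074, 0, 0], [0.0075, -0.0057, 0, 0]]
  ]
}}

```text
t: 3.85
tcp_pos: [0.5893, 0.065, 0.21]
tool_rot: [0.679, 0.734, 0.004, 0.004]
force: [3.8, 1.9, -3.7]
finger_gap: 0.222
```

Run:
```python
from h import *
turn(20)
```

```text
t 3.85 p [0.5893 0.065  0.21  ] yaw 4.4 F [ 3.8  1.9 -3.7] T [ 0.27 -0.58  0.02] gap 0.222 ang 332.6
gp [0.5898 0.065  0.156 ] r 35.1 ang gp 332.1
[[[0.0115,-0.0046,0.0009,-0.0],[0.0125,0.0005,-0.0000,0.0],[0.0116,0.0047,0.0000,-0.0],[0.0093,0.0084,0.0001,0.0],[0.0059,0.0110,0.0001,-0.0]]]
```

Call:
{"api": "apply_moves", "payload": {
  "increments": [
    [[0.0115, -0.0046, 0.001, 0], [0.0125, 0.0005, 0, 0], [0.0116, 0.0047, 0, 0], [0.0093, 0.0084, 0, 0], [0.0059, 0.011, 0, 0]]
  ]
}}

```text
t: 4.35
tcp_pos: [0.6037, 0.1185, 0.2099]
tool_rot: [0.678, 0.735, -0.001, 0.005]
force: [0.8, -3.3, 1.0]
finger_gap: 0.222
```

Run:
```python
from h import *
turn(20)
p,d=manip.snapshot("top");cv2.imwrite("pics/t3.png",cv2.resize(p[150:270,210:340,::-1],None,fx=5,fy=5,interpolation=cv2.INTER_CUBIC))
```

```text
t 4.35 p [0.6037 0.1185 0.2099] yaw 4.6 F [ 0.8 -3.3  1. ] T [-0.66  0.09 -0.01] gap 0.222 ang 70.0
gp [0.6041 0.1181 0.1559] r 37.6 ang gp 70.2
[[[0.0006,0.0129,0.0010,0.2],[-0.0022,0.0123,0.0001,0.0],[-0.0063,0.0108,0.0001,0.0],[-0.0096,0.0080,0.0001,-0.0],[-0.0118,0.0042,0.0001,-0.0]]]
```

View pics/t3.png

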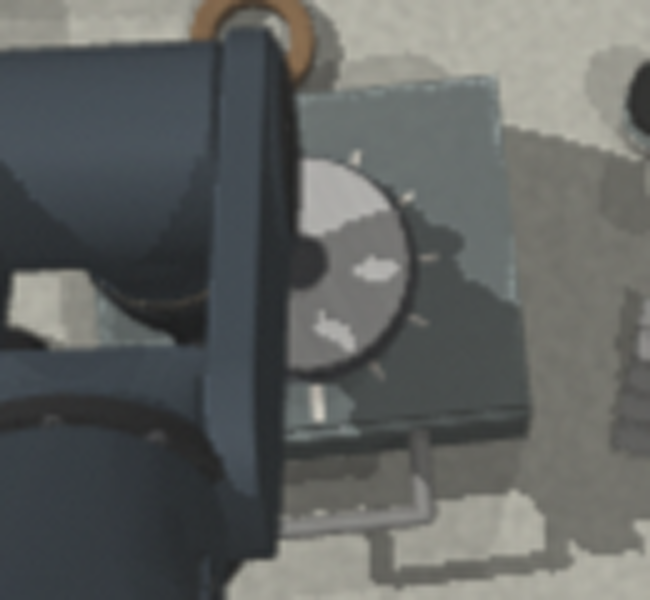

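The arm hides the knob in the top view, but the knob has left its old place, so the dial is following. Continuing at absolute angle 430°.

Call:
{"api": "apply_moves", "payload": {
  "increments": [
    [[0.0006, 0.0129, 0.001, 0], [-0.0022, 0.0123, 0, 0], [-0.0063, 0.0108, 0, 0], [-0.0096, 0.008, 0, 0], [-0.0118, 0.0042, 0, 0]]
  ]
}}

```text
t: 4.9
tcp_pos: [0.6526, 0.1019, 0.2092]
tool_rot: [0.677, 0.736, -0.002, -0.003]
force: [2.9, 5.4, 0.8]
finger_gap: 0.221
```

Run:
```python
from h import *
turn(20)
```

```text
t 4.9 p [0.6526 0.1019 0.2092] yaw 4.9 F [2.9 5.4 0.8] T [ 0.82 -0.53 -0.  ] gap 0.221 ang 155.8
gp [0.6522 0.1019 0.1552] r 37.4 ang gp 155.5
[[[-0.0127,0.0018,0.0002,0.4],[-0.0124,-0.0012,-0.0000,-0.0],[-0.0113,-0.0054,0.0000,0.0],[-0.0088,-0.0089,0.0000,-0.0],[-0.0052,-0.0114,0.0001,-0.0]]]
```

Call:
{"api": "apply_moves", "payload": {
  "increments": [
    [[-0.0127, 0.0018, 0, 0.4], [-0.0124, -0.0012, 0, 0], [-0.0113, -0.0054, 0, 0], [-0.0088, -0.0089, 0, 0], [-0.0052, -0.0114, 0, 0]]
  ]
}}

```text
t: 5.4
tcp_pos: [0.6338, 0.0504, 0.209]
tool_rot: [0.679, 0.734, 0.003, -0.002]
force: [3.1, 4.8, 1.0]
finger_gap: 0.221
```

Run:
```python
from h import *
turn(20)
```

```text
t 5.4 p [0.6338 0.0504 0.209 ] yaw 4.4 F [3.1 4.8 1. ] T [ 0.63 -0.32  0.01] gap 0.221 ang 251.3
gp [0.6338 0.0508 0.155 ] r 36.0 ang gp 251.0
[[[-0.0020,-0.0123,-0.0000,-0.0],[0.0024,-0.0123,0.0000,-0.0],[0.0064,-0.0107,0.0000,-0.0],[0.0097,-0.0079,0.0001,-0.0],[0.0118,-0.0041,0.0001,-0.0]]]
```

abs 611.

Call:
{"api": "apply_moves", "payload": {
  "increments": [
    [[-0.002, -0.0123, 0, 0], [0.0024, -0.0123, 0, 0], [0.0064, -0.0107, 0, 0], [0.0097, -0.0079, 0, 0], [0.0118, -0.0041, 0, 0]]
  ]
}}

```text
t: 5.9
tcp_pos: [0.5847, 0.0728, 0.2094]
tool_rot: [0.682, 0.731, 0.01, 0.002]
force: [5.5, -0.4, -2.5]
finger_gap: 0.219
```

Run:
```python
from h import *
turn(17,5)
```

```text
t 5.9 p [0.5847 0.0728 0.2094] yaw 4.0 F [ 5.5 -0.4 -2.5] T [-0.27 -0.59  0.06] gap 0.219 ang 346.9
gp [0.5855 0.0734 0.1554] r 35.5 ang gp 347.5
[[[0.0105,-0.0013,0.0004,-0.5],[0.0104,0.0024,0.0001,0.0],[0.0092,0.0053,0.0002,-0.0],[0.0073,0.0078,0.0002,0.0],[0.0047,0.0096,0.0002,-0.0]]]
```

Call:
{"api": "apply_moves", "payload": {
  "increments": [
    [[0.0105, -0.0013, 0, -0.5], [0.0104, 0.0024, 0, 0], [0.0092, 0.0053, 0, 0], [0.0073, 0.0078, 0, 0], [0.0047, 0.0096, 0, 0]]
  ]
}}

```text
t: 6.4
tcp_pos: [0.601, 0.1152, 0.2095]
tool_rot: [0.678, 0.735, 0.003, 0.0]
force: [-3.1, -0.3, 4.1]
finger_gap: 0.216
```

Run:
```python
from h import *
turn(6,4,end=90)
```

```text
t 6.4 p [0.601  0.1152 0.2095] yaw 4.6 F [-3.1 -0.3  4.1] T [-0.12  0.51 -0.02] gap 0.216 ang 63.9
gp [0.6012 0.1155 0.1555] r 36.6 ang gp 64.5
[[[0.0009,0.0037,0.0005,0.1],[0.0011,0.0036,0.0000,-0.0],[0.0007,0.0037,0.0000,0.0],[0.0003,0.0038,0.0000,-0.0]]]
```

Call:
{"api": "apply_moves", "payload": {
  "increments": [
    [[0.0009, 0.0037, 0, 0], [0.0011, 0.0036, 0, 0], [0.0007, 0.0037, 0, 0], [0.0003, 0.0035, 0, 0], [0, 0, 0, 0]]
  ]
}}

```text
t: 6.9
tcp_pos: [0.6166, 0.1208, 0.2095]
tool_rot: [0.678, 0.735, 0.003, -0.001]
force: [-1.0, -0.0, 2.8]
finger_gap: 0.218
```

Run:
```python
from h import *
turn(3,2,end=90)
p,d=manip.snapshot("scene");cv2.imwrite("pics/s4.png",cv2.resize(p[200:320,290:450,::-1],None,fx=5,fy=5,interpolation=cv2.INTER_CUBIC))
```

```text
t 6.9 p [0.6166 0.1208 0.2095] yaw 4.7 F [-1.  -0.   2.8] T [-0.15  0.19  0.02] gap 0.218 ang 89.9
gp [0.6167 0.1211 0.1555] r 37.4 ang gp 90.1
[[[-0.0014,-0.0001,0.0005,0.2],[0.0000,0.0000,0.0000,0.0]]]
```

View pics/s4.png

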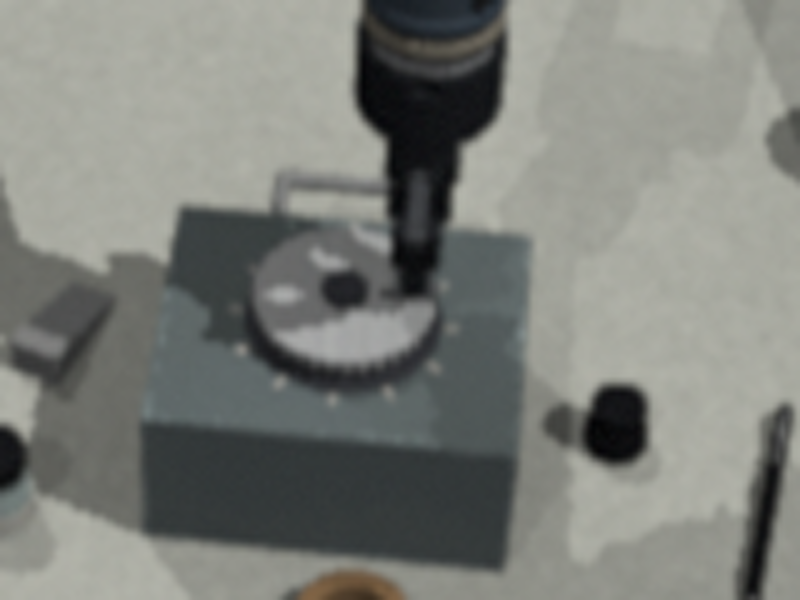

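Run:
```python
from h import *
f=lambda X:np.round((proj("scene",X)-[290,200]+.4)*5).tolist()
for n in range(12):
    k=knob(30*n,.058);print(n,f([*k,.1]))
for a in(80,90,100): print(a,[f([*knob(a),z]) for z in(.122,.130,.162)])
print("axis",f([*C,.128]), f([*knob(90,.02),.122]))
```

```text
0 [352.0, 245.0]
1 [402.0, 259.0]
2 [438.0, 290.0]
3 [449.0, 330.0]
4 [431.0, 369.0]
5 [388.0, 395.0]
6 [333.0, 400.0]
7 [280.0, 384.0]
8 [245.0, 351.0]
9 [237.0, 311.0]
10 [257.0, 274.0]
11 [299.0, 250.0]
80 [[410.0, 290.0], [411.0, 280.0], [414.0, 239.0]]
90 [[411.0, 299.0], [411.0, 289.0], [414.0, 247.0]]
100 [[409.0, 307.0], [409.0, 297.0], [413.0, 256.0]]
axis [344.0, 285.0] [381.0, 296.0]
```

The ticks match my model to 1 px, and the knob and its arm point to tick 3 within about 5°. Now I'll turn counter-clockwise 420°.

Run:
```python
from h import *
turn(-20)
```

```text
t 6.95 p [0.6165 0.1207 0.2095] yaw 4.7 F [-0.5 -1.2  3.5] T [-0.1   0.11 -0.03] gap 0.222 ang 89.8
gp [0.6166 0.121  0.1555] r 37.3 ang gp 90.0
[[[-0.0035,-0.0123,0.0004,0.2],[-0.0062,-0.0108,-0.0001,0.0],[-0.0096,-0.0080,-0.0001,0.0],[-0.0117,-0.0043,-0.0001,-0.0],[-0.0125,-0.0000,-0.0001,-0.0]]]
```

Call:
{"api": "apply_moves", "payload": {
  "increments": [
    [[-0.0035, -0.0123, 0, 0], [-0.0062, -0.0108, 0, 0], [-0.0096, -0.008, 0, 0], [-0.0117, -0.0043, 0, 0], [-0.0125, 0, 0, 0]]
  ]
}}

```text
t: 7.45
tcp_pos: [0.5849, 0.0746, 0.2094]
tool_rot: [0.678, 0.735, 0.007, 0.0]
force: [2.4, 1.8, -2.0]
finger_gap: 0.22
```

Run:
```python
from h import *
turn(-20)
```

```text
t 7.45 p [0.5849 0.0746 0.2094] yaw 4.7 F [ 2.4  1.8 -2. ] T [ 0.22 -0.32  0.04] gap 0.22 ang 349.5
gp [0.5854 0.0751 0.1554] r 35.2 ang gp 350.2
[[[-0.0119,0.0034,0.0003,0.2],[-0.0096,0.0080,-0.0000,-0.0],[-0.0063,0.0108,0.0001,0.0],[-0.0022,0.0123,0.0001,-0.0],[0.0021,0.0123,0.0001,-0.0]]]
```

Call:
{"api": "apply_moves", "payload": {
  "increments": [
    [[-0.0119, 0.0034, 0, 0], [-0.0096, 0.008, 0, 0], [-0.0063, 0.0108, 0, 0], [-0.0022, 0.0123, 0, 0], [0.0021, 0.0123, 0, 0]]
  ]
}}

```text
t: 7.95
tcp_pos: [0.6356, 0.0493, 0.2089]
tool_rot: [0.682, 0.731, 0.012, -0.007]
force: [-4.6, 6.0, 7.2]
finger_gap: 0.221
```

Run:
```python
from h import *
turn(-20)
```

```text
t 7.95 p [0.6356 0.0493 0.2089] yaw 4.0 F [-4.6  6.   7.2] T [0.69 1.09 0.03] gap 0.221 ang 249.5
gp [0.6359 0.0507 0.155 ] r 37.0 ang gp 248.1
[[[0.0076,0.0102,0.0002,-0.5],[0.0098,0.0077,0.0003,-0.0],[0.0119,0.0039,0.0003,-0.0],[0.0125,-0.0004,0.0003,-0.0],[0.0116,-0.0047,0.0003,-0.0]]]
```

Call:
{"api": "apply_moves", "payload": {
  "increments": [
    [[0.0076, 0.0102, 0, -0.5], [0.0098, 0.0077, 0, 0], [0.0119, 0.0039, 0, 0], [0.0125, -0.0004, 0, 0], [0.0116, -0.0047, 0, 0]]
  ]
}}

```text
t: 8.45
tcp_pos: [0.6521, 0.0993, 0.2094]
tool_rot: [0.68, 0.733, 0.01, -0.005]
force: [4.2, 0.3, -0.8]
finger_gap: 0.223
```

Run:
```python
from h import *
turn(-20)
```

```text
t 8.45 p [0.6521 0.0993 0.2094] yaw 4.2 F [ 4.2  0.3 -0.8] T [-0.19 -0.46  0.02] gap 0.223 ang 159.0
gp [0.6525 0.1005 0.1554] r 37.0 ang gp 157.6
[[[0.0102,-0.0076,0.0006,-0.2],[0.0076,-0.0099,0.0001,-0.0],[0.0038,-0.0119,-0.0000,-0.0],[-0.0005,-0.0125,-0.0001,-0.0],[-0.0048,-0.0116,-0.0002,-0.0]]]
```

abs −202. Continue to about −302.

Call:
{"api": "apply_moves", "payload": {
  "increments": [
    [[0.0102, -0.0076, 0, 0], [0.0076, -0.0099, 0, 0], [0.0038, -0.0119, 0, 0], [-0.0005, -0.0125, 0, 0], [-0.0048, -0.0116, 0, 0]]
  ]
}}

```text
t: 8.95
tcp_pos: [0.5942, 0.1121, 0.2091]
tool_rot: [0.677, 0.736, 0.008, 0.001]
force: [7.8, -7.2, -3.6]
finger_gap: 0.222
```

Run:
```python
from h import *
turn(-7,4,end=30)
```

```text
t 8.95 p [0.5942 0.1121 0.2091] yaw 4.8 F [ 7.8 -7.2 -3.6] T [-1.4  -1.2  -0.03] gap 0.222 ang 52.7
gp [0.5949 0.1126 0.1551] r 37.9 ang gp 54.0
[[[-0.0043,-0.0023,0.0001,0.3],[-0.0032,-0.0030,-0.0001,-0.0],[-0.0035,-0.0026,-0.0001,0.0],[-0.0016,-0.0010,-0.0000,-0.0]]]
```

Call:
{"api": "apply_moves", "payload": {
  "increments": [
    [[-0.0043, -0.0023, 0, 0], [-0.0032, -0.003, 0, 0], [-0.003, -0.0024, 0, 0], [0, 0, 0, 0]]
  ]
}}

```text
t: 9.35
tcp_pos: [0.5857, 0.0997, 0.2096]
tool_rot: [0.677, 0.736, 0.009, 0.005]
force: [4.6, -2.3, -2.6]
finger_gap: 0.223
```

Run:
```python
from h import *
turn(-7,2,end=30)
p,d=manip.snapshot("scene");cv2.imwrite("pics/s5.png",cv2.resize(p[200:320,290:450,::-1],None,fx=5,fy=5,interpolation=cv2.INTER_CUBIC))
st()
```

```text
t 9.35 p [0.5857 0.0997 0.2096] yaw 4.8 F [ 4.6 -2.3 -2.6] T [-0.49 -0.33 -0.03] gap 0.223 ang 29.7
gp [0.5868 0.1001 0.1557] r 36.5 ang gp 30.9
[[[-0.0008,0.0002,0.0006,0.3],[0.0000,0.0000,0.0000,-0.0]]]
t 9.4 p [0.5857 0.0997 0.2096] yaw 4.8 F [ 4.7 -3.2 -2.2] T [-0.56 -0.4  -0.05] gap 0.22 ang 29.7
```

View pics/s5.png

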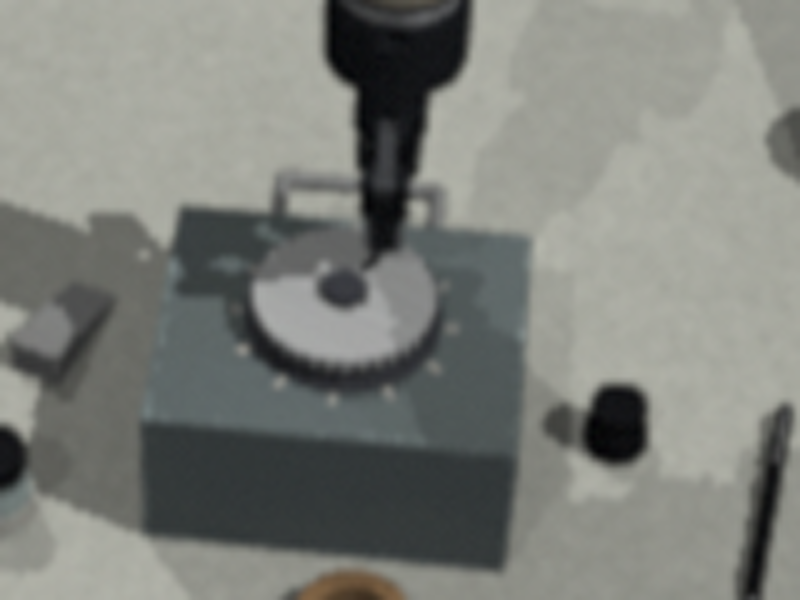

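The knob's base shows near (383,255), at tick 1. I'll check that against the projection and go clockwise to tick 6.

Run:
```python
from h import *
f=lambda X:np.round((proj("scene",X)-[290,200]+.4)*5).tolist()
for a in(20,30,40):print(a,f([*knob(a),.132]))
turn(17)
```

```text
20 [373.0, 237.0]
30 [383.0, 242.0]
40 [391.0, 247.0]
t 9.4 p [0.5857 0.0997 0.2096] yaw 4.8 F [ 4.7 -3.2 -2.2] T [-0.56 -0.4  -0.05] gap 0.22 ang 29.7
gp [0.5867 0.1001 0.1556] r 36.6 ang gp 31.0
[[[0.0079,0.0073,0.0008,0.3],[0.0059,0.0089,0.0002,-0.0],[0.0030,0.0102,0.0002,0.0],[-0.0001,0.0106,0.0002,-0.0],[-0.0032,0.0102,0.0002,-0.0]]]
```

Call:
{"api": "apply_moves", "payload": {
  "increments": [
    [[0.0079, 0.0073, 0.001, 0], [0.0059, 0.0089, 0, 0], [0.003, 0.0102, 0, 0], [0, 0.0106, 0, 0], [-0.0032, 0.0102, 0, 0]]
  ]
}}

```text
t: 9.9
tcp_pos: [0.6282, 0.1199, 0.2095]
tool_rot: [0.676, 0.737, 0.005, -0.0]
force: [-0.1, -0.4, 3.4]
finger_gap: 0.224
```

Run:
```python
from h import *
turn(14,5,end=178)
```

```text
t 9.9 p [0.6282 0.1199 0.2095] yaw 4.9 F [-0.1 -0.4  3.4] T [-0.16  0.36 -0.02] gap 0.224 ang 108.0
gp [0.6285 0.1203 0.1555] r 37.6 ang gp 108.4
[[[-0.0053,0.0074,0.0005,0.4],[-0.0056,0.0068,0.0000,-0.0],[-0.0070,0.0052,-0.0000,0.0],[-0.0081,0.0034,-0.0000,-0.0],[-0.0084,0.0013,-0.0000,-0.0]]]
```

Call:
{"api": "apply_moves", "payload": {
  "increments": [
    [[-0.0053, 0.0074, 0, 0], [-0.0056, 0.0068, 0, 0], [-0.007, 0.0052, 0, 0], [-0.0081, 0.0034, 0, 0], [-0.006, 0.001, 0, 0]]
  ]
}}

```text
t: 10.4
tcp_pos: [0.6568, 0.0892, 0.2094]
tool_rot: [0.676, 0.737, 0.005, -0.002]
force: [-3.5, 0.3, 4.6]
finger_gap: 0.225
```

Call:
{"api": "apply_moves", "payload": {
  "increments": [
    [[0, 0, 0, 0]]
  ]
}}

```text
t: 10.5
tcp_pos: [0.6568, 0.0879, 0.2094]
tool_rot: [0.677, 0.736, 0.004, -0.002]
force: [-1.9, 0.3, 4.8]
finger_gap: 0.223
```

Run:
```python
from h import *
turn(3,2)
```

```text
t 10.5 p [0.6568 0.0879 0.2094] yaw 4.8 F [-1.9  0.3  4.8] T [-0.1   0.5   0.05] gap 0.223 ang 178.2
gp [0.657  0.0884 0.1554] r 37.8 ang gp 177.4
[[[-0.0020,-0.0017,0.0004,0.4],[-0.0019,-0.0001,-0.0000,0.0]]]
```

Now at tick 6. I'll start light downward feeling with small steps.

Call:
{"api": "apply_moves", "payload": {
  "increments": [
    [[0, 0, 0.001, 0]]
  ]
}}

```text
t: 10.6
tcp_pos: [0.657, 0.0876, 0.2089]
tool_rot: [0.677, 0.736, 0.005, -0.002]
force: [-2.4, 1.4, 7.8]
finger_gap: 0.219
```

Call:
{"api": "apply_moves", "payload": {
  "increments": [
    [[0, 0, 0.001, 0]]
  ]
}}

```text
t: 10.7
tcp_pos: [0.657, 0.0877, 0.2088]
tool_rot: [0.677, 0.736, 0.005, -0.002]
force: [-1.9, 0.7, 9.2]
finger_gap: 0.222
```

Call:
{"api": "apply_moves", "payload": {
  "increments": [
    [[0, 0, 0.001, 0]]
  ]
}}

```text
t: 10.8
tcp_pos: [0.6569, 0.0878, 0.2088]
tool_rot: [0.677, 0.736, 0.006, -0.002]
force: [-2.8, 0.3, 7.4]
finger_gap: 0.223
```

Call:
{"api": "apply_moves", "payload": {
  "increments": [
    [[-0.0015, 0, 0.001, 0], [-0.0015, 0, 0.001, 0], [-0.0015, 0, 0.001, 0]]
  ]
}}

```text
t: 11.1
tcp_pos: [0.6568, 0.0864, 0.2088]
tool_rot: [0.677, 0.736, 0.009, -0.003]
force: [-3.2, 2.7, 7.9]
finger_gap: 0.218
```

Run:
```python
from h import *
turn(3,2)
```

```text
t 11.1 p [0.6568 0.0864 0.2088] yaw 4.7 F [-3.2  2.7  7.9] T [0.38 0.71 0.03] gap 0.218 ang 180.5
gp [0.6572 0.0873 0.1548] r 37.8 ang gp 179.1
[[[-0.0019,-0.0019,-0.0003,0.2],[-0.0019,-0.0001,-0.0000,0.0]]]
```

Call:
{"api": "apply_moves", "payload": {
  "increments": [
    [[-0.003, -0.0002, 0.001, 0], [-0.003, -0.0003, 0.001, 0], [-0.003, -0.0004, 0.001, 0]]
  ]
}}

```text
t: 11.4
tcp_pos: [0.6565, 0.0812, 0.2088]
tool_rot: [0.677, 0.736, 0.012, -0.004]
force: [-0.7, 2.8, 7.5]
finger_gap: 0.221
```

```bash
sed -i 's/^C=.*;YAW/C=np.array([.6208,.0845]);YAW/' h.py
python3 - <<'E'
from h import *
turn(3,2)
E
```

```text
t 11.4 p [0.6565 0.0812 0.2088] yaw 4.7 F [-0.7  2.8  7.5] T [ 0.34  0.69 -0.05] gap 0.221 ang 189.7
gp [0.6571 0.0825 0.1548] r 36.3 ang gp 187.6
[[[-0.0018,-0.0006,-0.0003,0.3],[-0.0018,-0.0004,-0.0000,0.0]]]
```

Call:
{"api": "apply_moves", "payload": {
  "increments": [
    [[-0.0028, -0.0004, 0.001, 0], [0, 0, 0.0012, 0], [-0.0028, -0.0005, 0.001, 0], [0, 0, 0.0012, 0]]
  ]
}}

```text
t: 11.8
tcp_pos: [0.6558, 0.0781, 0.2081]
tool_rot: [0.677, 0.736, 0.014, -0.004]
force: [-2.5, -0.2, 4.4]
finger_gap: 0.22
```

Run:
```python
from h import *
turn(3,2)
```

```text
t 11.8 p [0.6558 0.0781 0.2081] yaw 4.8 F [-2.5 -0.2  4.4] T [-0.34  0.69  0.02] gap 0.22 ang 194.8
gp [0.6565 0.0796 0.1541] r 36.0 ang gp 192.3
[[[-0.0018,-0.0005,-0.0009,0.3],[-0.0018,-0.0005,-0.0001,0.0]]]
```

z has dropped and the force has fallen, so I'll press here.

Call:
{"api": "apply_moves", "payload": {
  "increments": [
    [[0, 0, 0.0012, 0], [0, 0, 0.0012, 0]]
  ]
}}

```text
t: 12.0
tcp_pos: [0.6557, 0.0782, 0.2068]
tool_rot: [0.677, 0.736, 0.015, -0.003]
force: [-1.5, 0.6, 5.2]
finger_gap: 0.219
```

Run:
```python
from h import *
st()
```

```text
t 12.0 p [0.6557 0.0782 0.2068] yaw 4.8 F [-1.5  0.6  5.2] T [-0.32  0.65  0.  ] gap 0.219 ang 194.8
```

Call:
{"api": "apply_moves", "payload": {
  "increments": [
    [[0, 0, 0.0012, 0], [0, 0, 0.0012, 0], [0, 0, 0.0012, 0]]
  ]
}}

```text
t: 12.3
tcp_pos: [0.6555, 0.0782, 0.2045]
tool_rot: [0.676, 0.737, 0.015, -0.002]
force: [-1.0, 0.4, 5.5]
finger_gap: 0.224
```

Call:
{"api": "apply_moves", "payload": {
  "increments": [
    [[0, 0, 0.0012, 0], [0, 0, 0.0012, 0], [0, 0, 0.0012, 0]]
  ]
}}

```text
t: 12.6
tcp_pos: [0.6554, 0.0783, 0.2022]
tool_rot: [0.676, 0.737, 0.015, -0.002]
force: [-1.9, 0.4, 5.1]
finger_gap: 0.219
```

Call:
{"api": "apply_moves", "payload": {
  "increments": [
    [[0, 0, 0.0012, 0], [0, 0, 0.0012, 0], [0, 0, 0.0012, 0], [0, 0, 0.0012, 0]]
  ]
}}

```text
t: 13.0
tcp_pos: [0.6554, 0.0784, 0.202]
tool_rot: [0.675, 0.737, 0.015, -0.0]
force: [-2.0, 0.3, 8.5]
finger_gap: 0.222
```

Call:
{"api": "apply_moves", "payload": {
  "increments": [
    [[0, 0, 0.0012, 0], [0, 0, 0.0012, 0]]
  ]
}}

```text
t: 13.2
tcp_pos: [0.6553, 0.0784, 0.202]
tool_rot: [0.675, 0.738, 0.015, 0.001]
force: [-2.6, 0.0, 8.9]
finger_gap: 0.217
```

Run:
```python
from h import *
st()
p,d=manip.snapshot("scene");cv2.imwrite("pics/s6.png",cv2.resize(p[200:320,290:450,::-1],None,fx=5,fy=5,interpolation=cv2.INTER_CUBIC))
```

```text
t 13.2 p [0.6553 0.0784 0.202 ] yaw 5.0 F [-2.6  0.   8.9] T [-0.26  0.95  0.  ] gap 0.217 ang 194.5
```

View pics/s6.png

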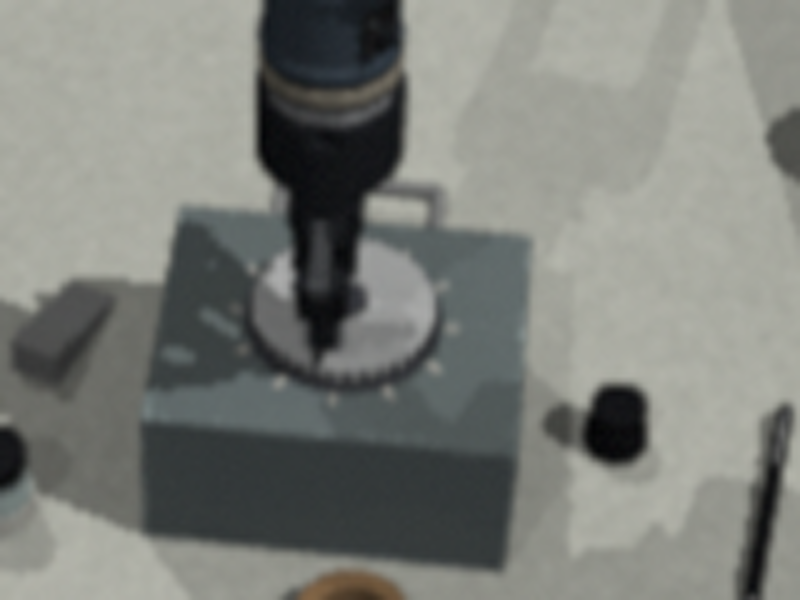

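The disc now sits visibly lower, z stopped hard at 0.202 (about 8 mm down), so the dial is home. I'll release and lift.

Call:
{"api": "apply_moves", "payload": {
  "increments": [
    [[0, 0, 0, 0], [0, 0, 0, 0], [0, 0, 0, 0], [0, 0, 0, 0]]
  ],
  "fingers": 0.6
}}

```text
t: 13.65
tcp_pos: [0.6559, 0.0786, 0.2008]
tool_rot: [0.675, 0.737, 0.017, 0.002]
force: [-0.3, -0.2, -0.2]
finger_gap: 0.599
```

Call:
{"api": "apply_moves", "payload": {
  "increments": [
    [[0, 0, -0.02, 0], [0, 0, -0.03, 0], [0, 0, -0.02, 0], [0, 0, 0, 0]]
  ]
}}

```text
t: 14.05
tcp_pos: [0.6538, 0.0769, 0.2696]
tool_rot: [0.675, 0.737, 0.015, -0.0]
force: [1.1, 0.2, 0.0]
finger_gap: 0.599
```

Run:
```python
from h import *
s=st();print(np.round(Ro.from_quat(s["tool_rot"]).as_matrix(),3), "gp",gp(s))
b=np.array([np.cos(YAW),np.sin(YAW)])
h=C-.12*b;print("handle model",h)
# measured mid handle
print(rows(line([h[0],h[1],.25],.04),YAW))
```

```text
t 14.05 p [0.6538 0.0769 0.2696] yaw 5.0 F [1.1 0.2 0. ] T [-0.01  0.02 -0.06] gap 0.599 ang 197.4
[[-0.088  0.996  0.02 ]
 [ 0.996  0.087  0.023]
 [ 0.021  0.022 -1.   ]] gp [0.65489078 0.07813254 0.21558566]
handle model [0.50116485 0.07514949]
[[0.0028, -0.0381, 0.0041, 0.5], [0.0025, -0.0382, 0.0041, -0.0], [0.0025, -0.0382, 0.0041, 0.0], [0.0025, -0.0382, 0.0041, -0.0]]
```

Call:
{"api": "apply_moves", "payload": {
  "increments": [
    [[0.002, -0.039, 0, 0.5], [0.002, -0.039, 0, 0], [0.002, -0.039, 0, 0], [0.002, -0.034, 0, 0], [0, 0, 0, 0]]
  ]
}}

```text
t: 14.55
tcp_pos: [0.4959, 0.0727, 0.26]
tool_rot: [0.679, 0.734, 0.014, -0.002]
force: [0.0, 0.1, -0.3]
finger_gap: 0.601
```

Run:
```python
from h import *
s=st();print("gp",gp(s));print(rows(line([.4985,.0735,.142],.04),YAW))
p,d=manip.snapshot("scene");cv2.imwrite("pics/s7.png",cv2.resize(p[180:300,290:450,::-1],None,fx=5,fy=5,interpolation=cv2.INTER_CUBIC))
```

```text
t 14.55 p [0.4959 0.0727 0.26  ] yaw 4.4 F [ 0.   0.1 -0.3] T [-0.03 -0.    0.01] gap 0.601 ang 359.1
gp [0.49670172 0.07398346 0.20605255]
[[-0.0007, 0.0002, 0.0393, -0.0], [-0.0007, 0.0002, 0.0393, -0.0], [-0.0007, 0.0002, 0.0393, -0.0]]
```

View pics/s7.png

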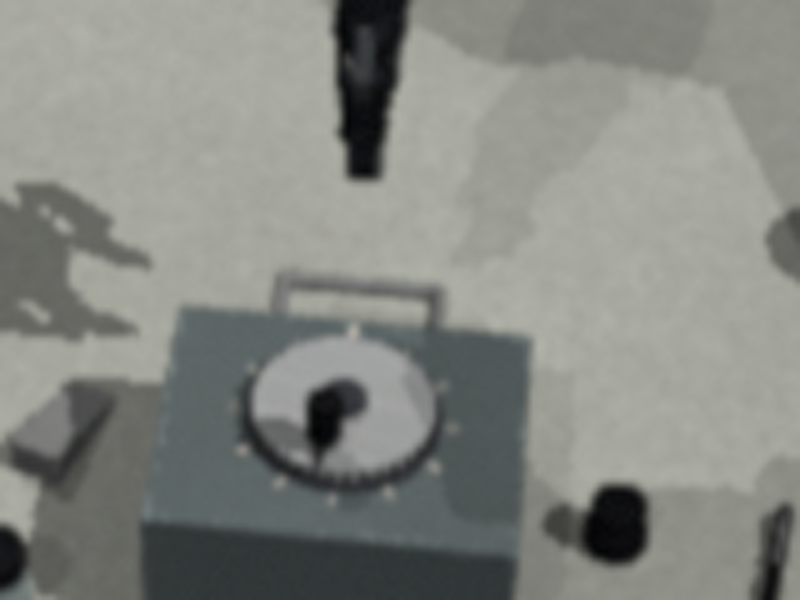

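The knob stays between ticks 6 and 7 with the dial low, and the handle lies free below the gripper. I'll narrow the jaws to clear the drawer front, then descend.

Call:
{"api": "apply_moves", "payload": {
  "increments": [
    [[0, 0.002, 0, 0], [0, 0, 0.03, 0], [0, 0, 0.035, 0], [0, 0, 0.015, 0], [0, 0, 0, 0]]
  ],
  "fingers": 0.35
}}

```text
t: 15.1
tcp_pos: [0.5124, 0.0737, 0.1778]
tool_rot: [0.679, 0.734, 0.02, 0.005]
force: [-0.3, 0.3, 0.0]
finger_gap: 0.352
```

Run:
```python
from h import *
s=st();print("gp",gp(s));print(rows(line([.4985,.0735,.139],.02),YAW))
```

```text
t 15.1 p [0.5124 0.0737 0.1778] yaw 4.4 F [-0.3  0.3  0. ] T [ 0.04 -0.06  0.  ] gap 0.352 ang 358.8
gp [0.51424459 0.07487665 0.12385885]
[[0.0, -0.0051, 0.0128, -0.1], [0.0001, -0.0051, 0.0128, 0.0], [0.0001, -0.0051, 0.0128, -0.0]]
```

Call:
{"api": "apply_moves", "payload": {
  "increments": [
    [[0, -0.014, 0, 0], [0, 0, 0, 0]]
  ]
}}

```text
t: 15.3
tcp_pos: [0.5012, 0.0724, 0.1767]
tool_rot: [0.679, 0.734, 0.02, 0.006]
force: [0.3, -0.4, -0.7]
finger_gap: 0.352
```

Run:
```python
from h import *
s=st();print("gp",gp(s),np.round(Ro.from_quat(s["tool_rot"]).as_matrix()[:,2],3))
```

```text
t 15.3 p [0.5012 0.0724 0.1767] yaw 4.4 F [ 0.3 -0.4 -0.7] T [-0.03  0.04  0.01] gap 0.352 ang 358.7
gp [0.50313498 0.07355364 0.12271198] [ 0.036  0.022 -0.999]
```

Call:
{"api": "apply_moves", "payload": {
  "increments": [
    [[0, -0.004, 0.008, 0], [0, -0.002, 0.01, 0], [0, -0.001, 0.01, 0], [0, 0, 0, 0]]
  ]
}}

```text
t: 15.7
tcp_pos: [0.4995, 0.0721, 0.1479]
tool_rot: [0.679, 0.733, 0.023, 0.009]
force: [-0.2, -0.1, 0.5]
finger_gap: 0.349
```

Run:
```python
from h import *
s=st();print("gp",gp(s),np.round(Ro.from_quat(s["tool_rot"]).as_matrix()[:,2],3))
```

```text
t 15.7 p [0.4995 0.0721 0.1479] yaw 4.4 F [-0.2 -0.1  0.5] T [-0.   -0.01 -0.02] gap 0.349 ang 358.6
gp [0.50187142 0.07323034 0.09395265] [ 0.044  0.021 -0.999]
```

Call:
{"api": "apply_moves", "payload": {
  "increments": [
    [[0, -0.002, 0.006, 0], [0, -0.001, 0.002, 0], [0, 0, 0, 0]]
  ]
}}

```text
t: 16.0
tcp_pos: [0.497, 0.072, 0.1386]
tool_rot: [0.679, 0.733, 0.023, 0.009]
force: [0.0, 0.1, 0.3]
finger_gap: 0.35
```

Call:
{"api": "apply_moves", "payload": {
  "increments": [
    [[0, 0, 0, 0], [0, 0, 0, 0], [0, 0, 0, 0]]
  ],
  "fingers": 0.0,
  "newtons": 30
}}

```text
t: 16.3
tcp_pos: [0.4975, 0.072, 0.1389]
tool_rot: [0.679, 0.733, 0.023, 0.009]
force: [0.3, 0.5, -2.5]
finger_gap: 0.106
```

Run:
```python
from h import *
s=st();print("gp",gp(s))
```

```text
t 16.3 p [0.4975 0.072  0.1389] yaw 4.4 F [ 0.3  0.5 -2.5] T [-0.01 -0.03 -0.01] gap 0.106 ang 358.7
gp [0.49998284 0.073171   0.08495588]
```

Call:
{"api": "apply_moves", "payload": {
  "increments": [
    [[0, -0.008, -0.0004, 0], [0, -0.012, -0.0005, 0], [0, -0.012, -0.0005, 0], [0, -0.012, -0.0005, 0]]
  ]
}}

```text
t: 16.7
tcp_pos: [0.4544, 0.0687, 0.1389]
tool_rot: [0.679, 0.733, 0.026, 0.013]
force: [2.8, 0.9, -4.5]
finger_gap: 0.1
```

Run:
```python
from h import *
s=st();print("gp",gp(s))
```

```text
t 16.7 p [0.4544 0.0687 0.1389] yaw 4.4 F [ 2.8  0.9 -4.5] T [ 0.22 -0.28  0.08] gap 0.1 ang 359.1
gp [0.45733491 0.06987171 0.08495877]
```

The drawer is sliding at about 3 N, 43 mm so far.

Call:
{"api": "apply_moves", "payload": {
  "increments": [
    [[0, -0.008, -0.0004, 0], [0, -0.008, -0.0004, 0], [0, -0.005, -0.0002, 0], [0, -0.003, 0, 0]]
  ]
}}

```text
t: 17.1
tcp_pos: [0.4328, 0.067, 0.1389]
tool_rot: [0.68, 0.732, 0.031, 0.018]
force: [8.6, 9.0, -12.2]
finger_gap: 0.1
```

Run:
```python
from h import *
s=st();print("gp",gp(s))
```

```text
t 17.1 p [0.4328 0.067  0.1389] yaw 4.1 F [  8.6   9.  -12.2] T [ 1.5  -1.21  0.1 ] gap 0.1 ang 359.1
gp [0.43650731 0.06808792 0.08501452]
```

Call:
{"api": "apply_moves", "payload": {
  "increments": [
    [[0, -0.003, 0, 0], [0, -0.002, 0, 0]]
  ]
}}

```text
t: 17.3
tcp_pos: [0.4322, 0.0671, 0.1387]
tool_rot: [0.681, 0.731, 0.035, 0.022]
force: [5.7, 4.4, -6.8]
finger_gap: 0.097
```

Call:
{"api": "apply_moves", "payload": {
  "increments": [
    [[0, 0, 0, 0], [0, 0, 0, 0], [0, 0, 0, 0]]
  ],
  "fingers": 0.35
}}

```text
t: 17.6
tcp_pos: [0.4296, 0.0672, 0.1391]
tool_rot: [0.681, 0.732, 0.034, 0.021]
force: [-0.0, 0.4, -0.4]
finger_gap: 0.347
```

Run:
```python
from h import *
s=st();print("gp",gp(s),np.round(Ro.from_quat(s["tool_rot"]).as_matrix()[:,2],3))
```

```text
t 17.6 p [0.4296 0.0672 0.1391] yaw 4.1 F [-0.   0.4 -0.4] T [ 0.01  0.01 -0.07] gap 0.347 ang 359.3
gp [0.43371625 0.06832969 0.08522987] [ 0.076  0.021 -0.997]
```

Call:
{"api": "apply_moves", "payload": {
  "increments": [
    [[0, 0.001, -0.006, 0], [0, 0.001, -0.008, 0], [0, 0.001, -0.01, 0], [0, 0, -0.01, 0]]
  ]
}}

```text
t: 18.0
tcp_pos: [0.4278, 0.0664, 0.1749]
tool_rot: [0.681, 0.732, 0.032, 0.019]
force: [-0.8, 0.5, 0.3]
finger_gap: 0.351
```

Call:
{"api": "apply_moves", "payload": {
  "increments": [
    [[0, 0, -0.02, 0], [0, 0, -0.03, 0], [0, 0, -0.03, 0], [0, 0, 0, 0]]
  ]
}}

```text
t: 18.4
tcp_pos: [0.4212, 0.0644, 0.2607]
tool_rot: [0.681, 0.731, 0.032, 0.02]
force: [0.2, -0.9, -0.6]
finger_gap: 0.352
```

Run:
```python
from h import *
s=st()
p,d=manip.snapshot("scene");cv2.imwrite("pics/s8.png",cv2.resize(p[180:300,290:450,::-1],None,fx=5,fy=5,interpolation=cv2.INTER_CUBIC))
p,d=manip.snapshot("top");cv2.imwrite("pics/t8.png",p[:,:,::-1])
```

```text
t 18.4 p [0.4212 0.0644 0.2607] yaw 4.1 F [ 0.2 -0.9 -0.6] T [-0.01 -0.   -0.02] gap 0.352 ang 358.7
```

View pics/s8.png

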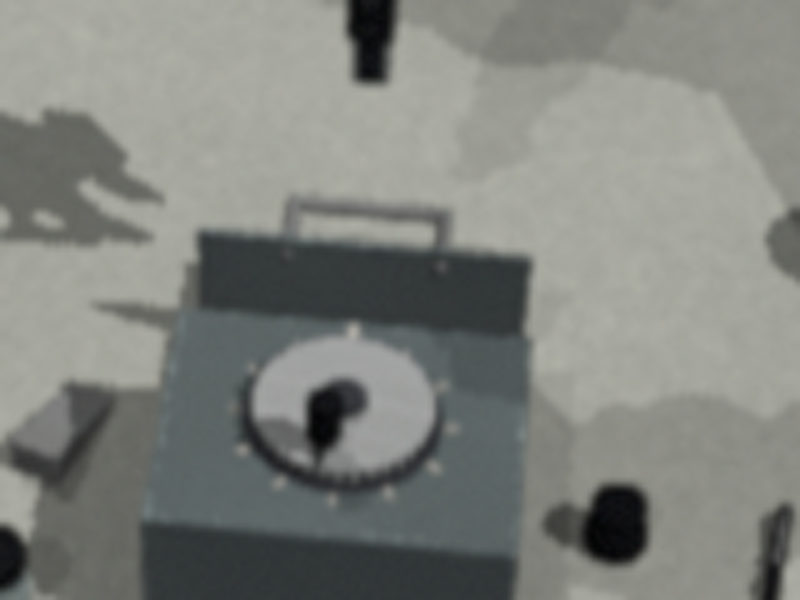

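View pics/t8.png

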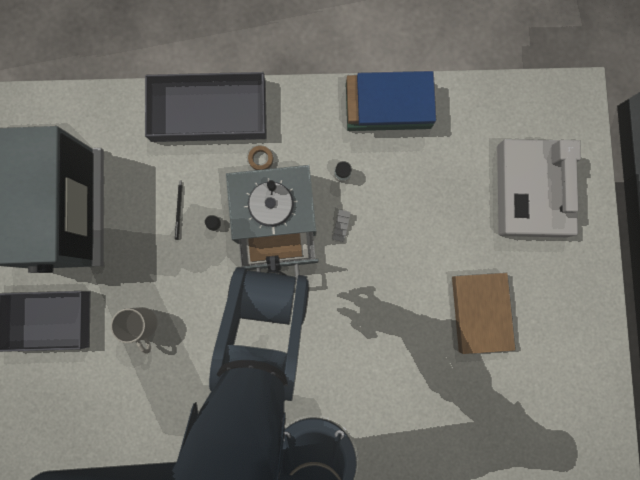

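Run:
```python
from h import *
b=np.array([np.cos(YAW),np.sin(YAW)])
for u,v in[(291,204),(449,216)]:
    X=ray("scene",u/5+290-.4,v/5+180-.4,.084);print(X,"open",(C-X[:2])@b-.12)
a=cv2.imread("pics/top0.png").astype(int);c=cv2.imread("pics/top8.png" if 0 else "pics/t8.png").astype(int)
d=np.abs(a-c).sum(2)
for n,(u,v) in dict(loupe=(213,223),tape=(260,157),jar=(343,170),wedge=(343,223),pen=(179,210),mug=(128,325),carton=(484,312)).items():
    print(n,d[v-8:v+8,u-8:u+8].mean().round(1))
manip.sign_off()
```

```text
[0.43826834 0.02254978 0.084     ] open 0.06680390195858268
[0.42972659 0.11651982 0.084     ] open 0.06799744249140502
loupe 8.6
tape 33.8
jar 19.6
wedge 32.8
pen 32.5
mug 18.3
carton 29.2
the job is handed in; nothing more can be done
```

The lockbox is open: the dial is pressed home, the drawer is pulled fully out and released, and the job was handed in at about 18.5 s of the 72 s allowed. I got no verdict back.

- **Dialling:** I held the spinner knob and turned it clockwise, stopping on tick 3 the second time (measured 90°). Then I went counter-clockwise and stopped on tick 1 the second time (measured 31°, target 30°), and clockwise to tick 6. The camera check put the knob within about 5° of tick 3. At tick 1 its pixel position was only a rough match.
- **Finding the drop-in:** With light pressure, wrist force 10 N or less, the dial dropped in about 12–15° past tick 6. It went down at a steady 5 N or so, then stopped hard about 8 mm below where it started. After I let go it still looked low in the picture.
- **Drawer:** I pulled it by the handle until the force rose at the stop, after about 65 mm of travel. The last picture puts the opening at about 67 mm, against the stated 65 mm; I put the difference down to camera calibration.
- **Other things on the desk:** In the last top view they all look where they were. A numeric comparison of the pictures gave nonzero differences at every one. I put this down to moved shadows and noise but did not check it further, because the hand-in ran in the same script.
- **Tool tilt:** The tool gradually tilted by about 4° over the job, which did not cause any trouble.

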